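Load the sloped rework cradle and close its hold-down

TASK

Lay the violet daughter board flat and centred on the black rib of the sloped cradle, lengthwise along the slope with its parts outwards, and let go of it. Then swing the blue hold-down frame fully down onto the board, and after that turn the orange-knobbed latch all the way across the red tab. Leave the green board and everything else on the bench where it is.

Things in the scene. Friction and masses are not known exactly. Their poses are not given: they have to be found in the camera images.
- violet_board: violet daughter board to load, 30 mm (x) by 62 mm (y); bare board 2 mm thick (1 to 3 mm above the origin), parts on top up to 8 mm; 11 to 18 g. Origin at the centre of its underside, z out of the parts side. It starts flat, parts up, on one of two equal rests and overhangs its block 5 mm at each long edge: grasp it by the long edges; fingertips may reach 8 mm below it.
- rest_a: the fixed rest on which the violet board starts: black block 20 mm (x) by 48 mm (y), top 30 mm above the bench, on a steel foot 36 x 60 x 5 mm; origin at the centre of its underside. The green board lies on an equal rest elsewhere.
- cradle_bed: sloped bed of the fixed cradle, inclined 25 degrees, low end nearer the robot. Origin: middle of the black rib's top (the board's place); x up the slope, y across, z the slope's normal. Rib 66 mm (x) by 20 mm (y), 16 mm above an aluminium plate 144 x 90 mm. Low stop: 4 mm above the rib, face at x = -34 mm. Seated, the board's y lies along the bed's x, either way round, its origin at z = -1 mm.
- frame (a joint): angle of the blue hold-down frame: about 0 is shut (four rubber feet at bed x = +-24, y = +-10 mm rest on the board); grows as it swings up and back, stop at 2.4 rad; starts open at 1.9 to 2.35. Side bars 6 mm thick at y = +-26 mm. Stiff friction hinge: stays where it is left, about 1 N at the tab moves it.
- frame_hinge (a point): middle of the frame's hinge axis, which runs along the bed's y; at bed x = 62, y = 0, z = 8 mm, axes as the bed's. Hinge posts at y = +-37 mm reach 4 mm above it.
- frame_tab (a point): middle of the outer face of the red tab at the frame's free end (the face to push to shut it; on top when shut). Tab 16 mm along the frame, 24 mm wide, 5 mm thick. The point is 119 mm from the hinge along the frame and 6 mm outside it; shut, at bed x = -57, y = 0, z = 14 mm. Its x axis points along the frame to the hinge, z out of the outer face.
- latch (a joint): angle of the steel turn latch: 0 open (blade down the slope, clear of the frame), 1.57 fully locked, at its stop (blade across the red tab); starts at 0 to 0.3. Turns about the bed's normal through bed x = -52, y = -37 mm, the knob swinging from the bed's -x side round to +y. Light friction, stays where it is left.
- latch_knob (a point): centre of the top of the round orange knob that stands on the latch blade: 12 mm diameter, 22 mm tall along the bed's normal, 32 mm from the latch axis; its top is at bed z = 42 mm. At latch angle 0 it is at bed x = -84, y = -37 mm; locked at x = -52, y = -5 mm.
- microscope: fixed stereo microscope, a solid obstacle between the rests and the cradle. Its head hangs over the middle of the bench at x 0.46 to 0.70, y -0.14 to 0.01: nothing of it is below z = 0.16; the two eyepieces reach towards the robot to x = 0.46 at z = 0.34 to 0.41. Carry things past in front of it (x below 0.40). Origin at the foot of its stand.
- green_board: a bystander: the other daughter board, green with a black connector, 36 x 52 x 8 mm, lying flat on the other rest; origin at the centre of its underside
- amber_bottle: a bystander: small amber dropper bottle, 33 mm across, 102 mm tall, standing upright; origin at the centre of its underside
- pen_pot: a bystander: black mesh pot with pens, 68 mm across, 124 mm tall; origin at the centre of its underside
- tape_roll: a bystander: roll of amber tape lying flat, 67 mm across, 12 mm tall; origin at the centre of its underside
- green_reel: a bystander: green reel of wick lying flat, 49 x 68 mm, 12 mm tall; origin at the centre of its underside
- loupe: a bystander: black eye loupe, 36 mm across, 34 mm tall; origin at the centre of its underside
- tweezers: a bystander: green-handled tweezers lying flat, 118 mm long along their own y, 9 mm tall; origin at the centre of the underside
- black_cup: a bystander: small black dish, 54 mm across, 18 mm tall; origin at the centre of its underside

How it is judged:
By the outcome, as a careful person would: the job done as asked, in the order asked, and still so for the second after the job is handed in, with the robot touching nothing.
It also fails if it takes over 64 s, if anything falls off the work surface, if the arm or the gripper's body presses on something with over 40 N, if the wrist force passes 120 N, or if a joint passes its speed limit or range.

ROBOT

A 6-joint arm with a two-finger parallel gripper is mounted at the origin on a cart in front of the work surface, level with it; the furniture and walls round the work are solid. World frame = base frame: x ahead of the robot, y to its left, z up, the work surface at z = 0. Lengths are in m, angles in degrees, forces in N, time in s.
With the tool pointing down it reaches from about 0.4 to 0.925 m from the base axis. Payload 12.5 kg.
Tool frame: the origin (TCP) lies at the very end of the fingers, on their centre line; the grasp point (between the pads) lies 19 mm behind it; z points along the fingers, y is the line along which they close (so a half turn about z gives the same grasp; the last joint's range is limited). The gripper opens to 95 mm and grips with 3 to 60 N. Pads are 20 mm wide; open, the fingers measure 119 mm over their backs; the gripper's body (75 mm by 180 mm) begins 59 mm behind the grasp point.
Start: joints at [-72.284, 28.126, 89.318, -0, 62.55, -6.05], TCP at [0.252, -0.572, 0.215] pointing down, gripper open.
Joint ranges: [-177.58, 177.58], [-47.91, 125.51], [2.72, 160], [-65.01, 245.01], [3.68, 167.84], [-153.87, 153.87]. Speed limits (degrees/s): [127.2, 127.2, 159.86, 180, 180, 180].

INTERFACE

Orientations are given as [roll, pitch, yaw] about the fixed x, y, z axes, in that order (R = Rz(yaw) Ry(pitch) Rx(roll)).
In Python, from workcell import * gives the robot as it stands. The module is installed in compiled form; this text tells all that it offers.
- The arm moves only by the tool drive_tool, never from a script. Its argument "increments" is a list of rows, each an object with "claw": the opening, from -1 (shut) to 1 (fully open); "dp": the shift along the tool's x, y, z in m, a list of three; "delta_rot": the turn, a rotation vector about the tool's x, y, z in rad, a list of three. In form: [{"claw": claw, "dp": [dx, dy, dz], "delta_rot": [wx, wy, wz]}, ...]. A call has 1 to 20 rows; each row is the pose to reach, as a shift and turn from the pose commanded when the call began, along the tool's axes at that moment; what a row does not reach only later rows make up. A row lasts 1/10 s, in which the tool goes at most 50 mm and 8.59 degrees, less where a joint would pass 70% of its speed; a pose out of reach is approached as far as the arm can. A call with a gripper value outside its range is refused whole. The fingers move at their own pace and stop on an object; the grip force is fixed at half the most. Time passes only in rows, so rows that repeat a pose let the fingers close. It gives the time, the measured TCP pose, the force, the opening and the grip force at its end, in the units of the state.
- state(): the state, without advancing time (a new reading comes with each control period).
- capture(name): name is "scene" or "top" or "wrist"; returns (picture, depth): 400x640x3 uint8, blue, green, red; 400x640 float32, m along the optical axis (not along the pixel's ray), 0 where there is no reading.
- camera_model(name): a dict with "fx", "fy", "cx", "cy" (pixels), "pose" (4x4, takes a point from camera to world coordinates); the wrist camera has in their place "mount" (4x4, takes a point from camera to tool coordinates, whose origin is the TCP and whose axes are the flange's). Camera axes: x right, y down, z forward; pixel columns grow to the right and rows downward; lengths in m; the calibration is good to about 2 mm. A picture is of the moment at which its call begins: read the wrist's pose just before it. camera_model takes no time and is no camera call.
- finish_job(): hands the job in; it is judged then, once.
The state is a dict: "time_s": time; "joint_positions": joint angles; "dq": joint speeds; "joint_torque": joint torques, N m; "position": TCP position; "ee_rot": TCP orientation; "force": force on the tool from outside, world axes, zero at the start; "ft_torque": the same for the moment, N m; "width": finger opening in m; "grip_force": force on a finger pad.
Only numpy, scipy, OpenCV 4.12 (cv2) and the standard library are available. Lean on these libraries where they do the work, as an engineer would, in place of code of your own. Each camera call takes 0.05 s, during which the arm holds its last target. There are 200 camera calls.

## Working session

There is one attempt and no reset: what is moved stays moved. The work goes in short steps, Python scripts to look and compute and a tool call to move; the robot and the scene stay as the last step left them, time stands still between calls to the robot, and variables do not carry over. Pictures are saved under pics/ and viewed, at most 10 in all, crops included, and the job is handed in when it is done.

Besides the shell and the picture viewer there is one more tool, called after "Request:" as name([rows], argument=value, ...), one row to a line, values as JSON. drive_tool: Moves the arm, as the interface text tells. Its arguments: {"type":"object","properties":{"increments":{"type":"array"}},"required":["increments"]}

```bash
mkdir -p pics
cat > h.py <<'E'
from workcell import *
import numpy as np, cv2
from scipy.spatial.transform import Rotation as R
def pts(depth,cm,pose):
    v,u=np.mgrid[0:400,0:640]
    z=depth; P=np.stack([(u-cm['cx'])/cm['fx']*z,(v-cm['cy'])/cm['fy']*z,z],-1)
    return P@pose[:3,:3].T+pose[:3,3]
def snap(name,tag):
    s=state(); im,d=capture(name); cm=camera_model(name)
    if 'pose' in cm: T=np.array(cm['pose'])
    else:
        A=np.eye(4);A[:3,:3]=R.from_euler('xyz',s['ee_rot'],degrees=True).as_matrix();A[:3,3]=s['position']
        T=A@np.array(cm['mount'])
    np.savez(f'pics/{tag}.npz',im=im,d=d,T=T,k=[cm['fx'],cm['fy'],cm['cx'],cm['cy']])
    cv2.imwrite(f'pics/{tag}.png',im); return im,d,pts(d,cm,T)
def load(tag):
    f=np.load(f'pics/{tag}.npz');k=f['k'];cm=dict(fx=k[0],fy=k[1],cx=k[2],cy=k[3])
    return f['im'],f['d'],pts(f['d'],cm,f['T'])
E
python3 - <<'E'
from h import *
print(state())
snap('top','top0');snap('scene','scene0')
print(camera_model('top')); print(camera_model('wrist'))
E
```

```text
{'time_s': 0.0, 'joint_positions': array([-7.22853216e+01,  2.81645741e+01,  8.93524940e+01, -9.86373342e-04,
        6.25480088e+01, -6.05119857e+00]), 'dq': array([ 0.11209513, -0.0398417 ,  0.0283345 , -0.03645037, -0.01179604,
        0.03902461]), 'joint_torque': array([ 3.62259918e-03, -6.12631202e+01, -2.58180732e+01,  6.92927046e-02,
        4.83203516e-02, -8.61619469e-05]), 'position': array([ 0.25180539, -0.57174798,  0.21404288]), 'ee_rot': array([-1.79935193e+02, -5.99030570e-03,  2.37663288e+01]), 'force': array([0.4231968 , 0.44196607, 0.08110866]), 'ft_torque': array([0.01003048, 0.00419159, 0.02334438]), 'grip_force': 0.0, 'width': 0.09549906557748385}
{'fx': 402.7802677567464, 'fy': 402.7802677567464, 'cx': 321.0277181157987, 'cy': 193.9293487056301, 'pose': array([[-0.01165873, -0.97996573,  0.19882466,  0.29300851],
       [-0.99990171,  0.00987711, -0.00995027,  0.05750041],
       [ 0.00778711, -0.19892112, -0.97998456,  1.23325694],
       [ 0.        ,  0.        ,  0.        ,  1.        ]])}
{'fx': 310.57187365778884, 'fy': 310.57187365778884, 'cx': 319.44819423345064, 'cy': 202.64740170947644, 'mount': array([[ 3.40565149e-04, -9.59427369e-01, -2.81955684e-01,
         7.95419605e-02],
       [ 9.99999926e-01,  2.75635278e-04,  2.69947012e-04,
        -1.22228872e-04],
       [-1.81277618e-04, -2.81955755e-01,  9.59427391e-01,
        -1.69065259e-01],
       [ 0.00000000e+00,  0.00000000e+00,  0.00000000e+00,
         1.00000000e+00]])}
```

View pics/top0.png

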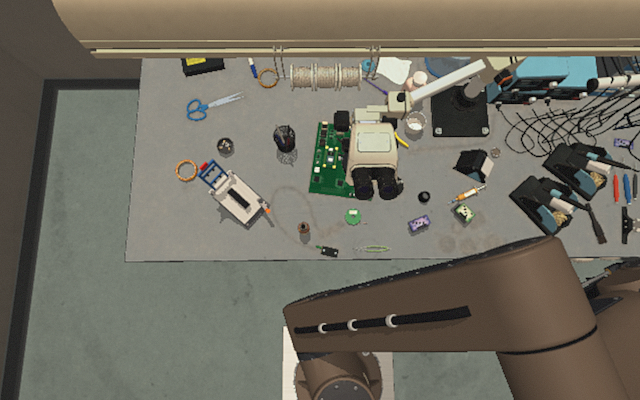

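View pics/scene0.png

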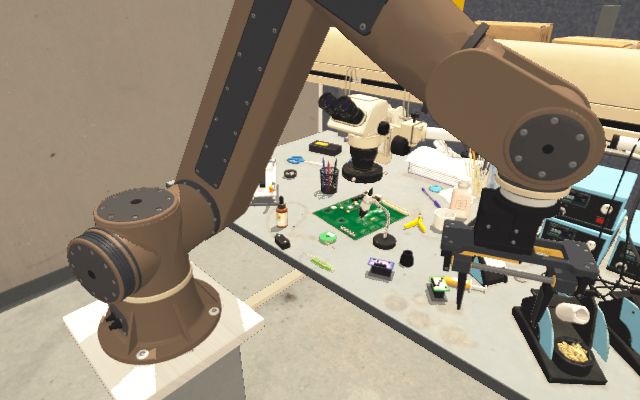

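The top view shows the violet board at about (419,223), the cradle around (237,197) with its open blue frame at (212,175), and the knob near (267,210). In the scene view the violet board is at about (380,267).

Run:
```python
from h import *
im,d,P=load('top0')
a=cv2.resize(im[200:244,390:490],(800,352),interpolation=cv2.INTER_CUBIC)
b=cv2.resize(im[150:230,185:285],(300,240),interpolation=cv2.INTER_CUBIC)
b=cv2.resize(im[150:235,180:285],None,fx=7,fy=7,interpolation=cv2.INTER_CUBIC)
cv2.imwrite('pics/c1.png',b)
hsv=cv2.cvtColor(im,cv2.COLOR_BGR2HSV)
def rep(n,m):
    q=P[m]; print(n,m.sum(),np.median(q,0).round(4),q.min(0).round(3),q.max(0).round(3))
w=np.zeros(d.shape,bool);w[205:240,400:440]=1
# violet: purple hue
m=w&(hsv[...,0]>118)&(hsv[...,0]<160)&(hsv[...,1]>50); rep('violet',m)
m2=w&(P[...,2]>.027)&(P[...,2]<.05); rep('raised',m2)
for mm in (m,m2):
    r=cv2.minAreaRect((P[mm][:,:2]*1000).astype(np.float32)); print(r)
w[:]=0;w[190:235,170:290]=1
m=w&(hsv[...,0]>3)&(hsv[...,0]<16)&(hsv[...,1]>170); 
print([(x,y,P[y,x].round(4)) for y,x in np.argwhere(m)][:40])
m=w&(P[...,2]>.01); 
w[150:190,180:240]=1
m=w&((hsv[...,0]<3)|(hsv[...,0]>174))&(hsv[...,1]>150); print('red',[(x,y,P[y,x].round(4)) for y,x in np.argwhere(m)][:40])
```

```text
violet 70 [ 0.448  -0.2385  0.0304] [ 0.293 -0.284  0.   ] [0.469 0.058 1.233]
raised 191 [ 0.4475 -0.2509  0.031 ] [ 0.424 -0.285  0.027] [ 0.472 -0.218  0.04 ]
((382.7358703613281, -106.93960571289062), (29.911514282226562, 373.4587707519531), 24.0400333404541)
((447.7237548828125, -251.62835693359375), (29.78980827331543, 62.31352996826172), 23.391342163085938)
[(np.int64(266), np.int64(209), array([0.485 , 0.2065, 0.074 ])), (np.int64(267), np.int64(209), array([0.4838, 0.2026, 0.0813])), (np.int64(268), np.int64(209), array([0.484 , 0.1999, 0.0797])), (np.int64(265), np.int64(210), array([0.4929, 0.218 , 0.0079])), (np.int64(266), np.int64(210), array([0.4819, 0.2063, 0.0753])), (np.int64(267), np.int64(210), array([0.4806, 0.2024, 0.0828])), (np.int64(268), np.int64(210), array([0.4813, 0.2001, 0.0785])), (np.int64(269), np.int64(210), array([0.4811, 0.197 , 0.0798])), (np.int64(266), np.int64(211), array([0.4799, 0.207 , 0.0692])), (np.int64(267), np.int64(211), array([0.4777, 0.2023, 0.083 ])), (np.int64(268), np.int64(211), array([0.478 , 0.1997, 0.0807])), (np.int64(269), n
[... 1432 characters left out ...]
, np.int64(167), array([0.5689, 0.3561, 0.235 ])), (np.int64(201), np.int64(167), array([0.5688, 0.3534, 0.2355])), (np.int64(202), np.int64(167), array([0.5702, 0.3524, 0.2302])), (np.int64(203), np.int64(167), array([0.5702, 0.3498, 0.2302])), (np.int64(204), np.int64(167), array([0.5712, 0.3484, 0.2264])), (np.int64(205), np.int64(167), array([0.5733, 0.348 , 0.2187])), (np.int64(200), np.int64(168), array([0.5663, 0.356 , 0.2349])), (np.int64(201), np.int64(168), array([0.5673, 0.3545, 0.2312])), (np.int64(202), np.int64(168), array([0.5672, 0.3519, 0.2315])), (np.int64(204), np.int64(168), array([0.5706, 0.3504, 0.2191])), (np.int64(203), np.int64(169), array([0.5661, 0.3509, 0.2258]))]
```

View pics/c1.png

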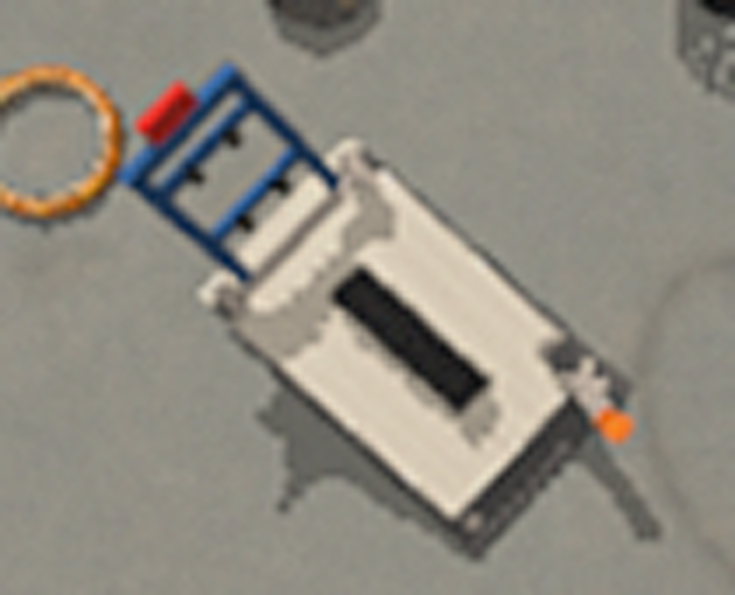

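The crop shows the cradle: black rib centre at about crop (411,341), red tab at (165,113), and knob at (615,425).

```bash
cat >> h.py <<'E'
def cradle(im,P,guess,verbose=1):
    """guess: approx rib centre xy. Fit plate plane + rib rectangle"""
    hsv=cv2.cvtColor(im,cv2.COLOR_BGR2HSV)
    near=(np.hypot(P[...,0]-guess[0],P[...,1]-guess[1])<.09)&(P[...,2]>.012)&(P[...,2]<.14)
    dark=near&(hsv[...,2]<75)
    lab=cv2.connectedComponents(dark.astype(np.uint8))
    q0=None;best=0
    for i in range(1,lab[0]):
        m=lab[1]==i; c=np.median(P[m],0)
        if np.hypot(*(c[:2]-guess))<.03 and m.sum()>best: best=m.sum();q0=m
    light=P[near&(hsv[...,2]>130)&(hsv[...,1]<70)]
    rng=np.random.default_rng(0);bi=None;bn=0
    for _ in range(600):
        a=light[rng.choice(len(light),3,False)];n=np.cross(a[1]-a[0],a[2]-a[0]);l=np.linalg.norm(n)
        if l<1e-6: continue
        n=n/l*np.sign(n[2])
        if abs(np.degrees(np.arccos(n[2]))-25)>4: continue
        i=abs((light-a[0])@n)<.003
        if i.sum()>bn: bn=i.sum();bi=i
    q=light[bi];c=q.mean(0);n=np.linalg.svd(q-c)[2][2];n*=np.sign(n[2])
    rib=P[q0]; h=(rib-c)@n; hm=np.median(h[h>.010]) 
    k=abs(h-hm)<.004; rib=rib[k]
    xh=-np.array([n[0],n[1],0]);xh-=xh@n*n;xh/=np.linalg.norm(xh);yh=np.cross(n,xh)
    co=np.c_[(rib-c)@xh,(rib-c)@yh].astype(np.float32)
    r=cv2.minAreaRect(co*1000); 
    ang=r[2] if r[1][0]>r[1][1] else r[2]-90
    o=c+xh*r[0][0]/1000+yh*r[0][1]/1000+n*hm
    a=np.radians(ang);xx=np.cos(a)*xh+np.sin(a)*yh
    if verbose: print('plate n',bn,'tilt',np.degrees(np.arccos(n[2])),'rib h',hm,'rect',r,'head normal',np.degrees(np.arctan2(xh[1],xh[0])),'head rib',np.degrees(np.arctan2(xx[1],xx[0])),'origin',o.round(4))
    return o,xx,n
E
python3 - <<'E'
from h import *
im,d,P=load('top0')
x,y=180+411/7,150+341/7
g=P[int(round(y)),int(round(x))];print(g)
cradle(im,P,g[:2])
s=state()
# approach pose errors: pick yaw such that tool y along board short axis
E
```

```text
[0.51614192 0.28647702 0.07060993]
plate n 908 tilt 24.78515462782126 rib h 0.016042835173445416 rect ((-1.6726188659667969, 0.5124354362487793), (70.98235321044922, 16.061553955078125), 0.18136994540691376) head normal 47.87504347363714 head rib 48.07481502050594 origin [0.518  0.2876 0.0761]
```

```bash
cat >> h.py <<'E'
def rel(p,Rm):
    """dp, rotvec in current tool frame to reach pose"""
    s=state();A=R.from_euler('xyz',s['ee_rot'],degrees=True).as_matrix()
    print('dp',(A.T@(np.array(p)-s['position'])).round(4),'rot',R.from_matrix(A.T@Rm).as_rotvec().round(4))
def down(yaw): return R.from_euler('xyz',[180,0,yaw],degrees=True).as_matrix()
E
python3 -c "
from h import *
rel([.4477,-.2516,.13],down(113.4))"
```

```text
dp [ 0.3083 -0.2141  0.0844] rot [-6.0000e-04 -8.0000e-04 -1.5645e+00]
```

Request:
drive_tool([
  {"claw": 0.05,"dp": [0.0283,-0.0195,0.0077],"delta_rot": [0,0,-0.142]},
  {"claw": 0.05,"dp": [0.056,-0.039,0.0154],"delta_rot": [0,0,-0.284]},
  {"claw": 0.05,"dp": [0.084,-0.0585,0.023],"delta_rot": [0,0,-0.426]},
  {"claw": 0.05,"dp": [0.112,-0.078,0.031],"delta_rot": [0,0,-0.569]},
  {"claw": 0.05,"dp": [0.14,-0.0975,0.0385],"delta_rot": [0,0,-0.711]},
  {"claw": 0.05,"dp": [0.168,-0.117,0.046],"delta_rot": [0,0,-0.853]},
  {"claw": 0.05,"dp": [0.196,-0.136,0.0537],"delta_rot": [0,0,-0.995]},
  {"claw": 0.05,"dp": [0.224,-0.156,0.0614],"delta_rot": [0,0,-1.138]},
  {"claw": 0.05,"dp": [0.252,-0.175,0.069],"delta_rot": [0,0,-1.28]},
  {"claw": 0.05,"dp": [0.28,-0.195,0.0767],"delta_rot": [0,0,-1.42]},
  {"claw": 0.05,"dp": [0.3083,-0.2141,0.0844],"delta_rot": [0,0,-1.5645]},
  {"claw": 0.05,"dp": [0.3083,-0.2141,0.0844],"delta_rot": [0,0,-1.5645]},
  {"claw": 0.05,"dp": [0.3083,-0.2141,0.0844],"delta_rot": [0,0,-1.5645]},
  {"claw": 0.05,"dp": [0.3083,-0.2141,0.0844],"delta_rot": [0,0,-1.5645]},
])

```text
time_s: 1.5
position: [0.4476, -0.2525, 0.1304]
ee_rot: [180.0, 0.0, 113.3]
force: [0.6, 1.0, -0.1]
width: 0.0496
grip_force: 0.0
```

```bash
cat > look.py <<'E'
from h import *
s=state();print(s['position'],s['ee_rot'],s['joint_positions'].round(1),s['width'],s['dq'].round(2))
im,d,P=snap('wrist','w1')
m=(P[...,2]>.026)&(P[...,2]<.045)&(np.hypot(P[...,0]-.4477,P[...,1]+.2516)<.042)
q=P[m];m2=abs(q[:,2]-np.median(q[:,2]))<.004
print(m.sum(),np.median(q,0),cv2.minAreaRect((q[:,:2]*1000).astype(np.float32)))
lo=q[q[:,2]<.0345];print(len(lo),np.median(lo[:,2]),cv2.minAreaRect((lo[:,:2]*1000).astype(np.float32)))
rel([.4477,-.2516,.023],down(113.4))
E
python3 look.py
```

```text
[ 0.44755929 -0.25249065  0.13036469] [1.79998900e+02 1.89952601e-02 1.13290386e+02] [-36.8  25.5 110.1  -0.   44.4 -60.1] 0.04959158097734497 [-0.69 -0.23 -0.09  0.06  0.03 -0.3 ]
2191 [ 0.44608148 -0.25025601  0.03118985] ((446.5588684082031, -252.12432861328125), (29.760875701904297, 61.68227767944336), 23.71902084350586)
1993 0.03107699661368446 ((446.5588684082031, -252.12432861328125), (29.760875701904297, 61.68227767944336), 23.71902084350586)
dp [0.0009 0.0007 0.1074] rot [ 0.0001  0.0004 -0.0022]
```

View pics/w1.png

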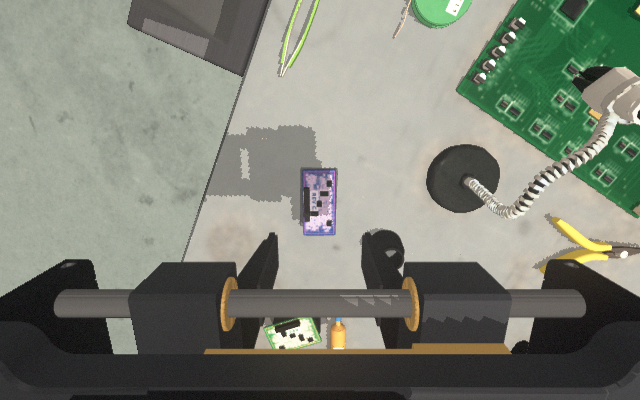

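The wrist view shows the violet board at (319,201), midway between the fingers. The loupe is at (385,250), clear of the right finger at this opening.

Request:
drive_tool([
  {"claw": 0.05,"dp": [0.0008,-0.0006,0.03],"delta_rot": [0,0,-0.004]},
  {"claw": 0.05,"dp": [0.0008,-0.0006,0.06],"delta_rot": [0,0,-0.004]},
  {"claw": 0.05,"dp": [0.0008,-0.0006,0.085],"delta_rot": [0,0,-0.004]},
  {"claw": 0.05,"dp": [0.0008,-0.0006,0.1],"delta_rot": [0,0,-0.004]},
  {"claw": 0.05,"dp": [0.0008,-0.0006,0.1074],"delta_rot": [0,0,-0.004]},
  {"claw": 0.05,"dp": [0.0008,-0.0006,0.1074],"delta_rot": [0,0,-0.004]},
  {"claw": 0.05,"dp": [0.0008,-0.0006,0.1074],"delta_rot": [0,0,-0.004]},
  {"claw": -0.3,"dp": [0.0008,-0.0006,0.1074],"delta_rot": [0,0,-0.004]},
  {"claw": -1,"dp": [0.0008,-0.0006,0.1074],"delta_rot": [0,0,-0.004]},
  {"claw": -1,"dp": [0.0008,-0.0006,0.1074],"delta_rot": [0,0,-0.004]},
  {"claw": -1,"dp": [0.0008,-0.0006,0.1074],"delta_rot": [0,0,-0.004]},
  {"claw": -1,"dp": [0.0008,-0.0006,0.1074],"delta_rot": [0,0,-0.004]},
  {"claw": -1,"dp": [0.0008,-0.0006,0.1074],"delta_rot": [0,0,-0.004]},
])

```text
time_s: 2.85
position: [0.4471, -0.2514, 0.0232]
ee_rot: [180.0, 0.0, 113.6]
force: [-0.4, 0.1, 6.3]
width: 0.029
grip_force: 30.0
```

```bash
python3 -c "
from h import *
rel([.447,-.2514,.2],down(113.6))
rel([.385,-.25,.2],down(175))
rel([.385,.05,.2],down(175))
rel([.385,.05,.2],down(200))"
```

```text
dp [-0.     -0.     -0.1768] rot [0.0003 0.0007 0.0007]
dp [ 0.0261 -0.0563 -0.1768] rot [-1.000e-04  8.000e-04 -1.071e+00]
dp [ 0.3009  0.064  -0.177 ] rot [-1.000e-04  8.000e-04 -1.071e+00]
dp [ 0.3009  0.064  -0.177 ] rot [-3.0000e-04  8.0000e-04 -1.5073e+00]
```

Request:
drive_tool([
  {"claw": -1,"dp": [0,0,-0.01],"delta_rot": [0,0,0]},
  {"claw": -1,"dp": [0,0,-0.03],"delta_rot": [0,0,0]},
  {"claw": -1,"dp": [0,0,-0.06],"delta_rot": [0,0,0]},
  {"claw": -1,"dp": [0,0,-0.09],"delta_rot": [0,0,0]},
  {"claw": -1,"dp": [0,0,-0.12],"delta_rot": [0,0,0]},
  {"claw": -1,"dp": [0.003,-0.006,-0.15],"delta_rot": [0,0,-0.12]},
  {"claw": -1,"dp": [0.006,-0.014,-0.17],"delta_rot": [0,0,-0.25]},
  {"claw": -1,"dp": [0.01,-0.022,-0.177],"delta_rot": [0,0,-0.39]},
  {"claw": -1,"dp": [0.014,-0.03,-0.177],"delta_rot": [0,0,-0.53]},
  {"claw": -1,"dp": [0.018,-0.038,-0.177],"delta_rot": [0,0,-0.67]},
  {"claw": -1,"dp": [0.022,-0.046,-0.177],"delta_rot": [0,0,-0.81]},
  {"claw": -1,"dp": [0.026,-0.056,-0.177],"delta_rot": [0,0,-0.95]},
  {"claw": -1,"dp": [0.026,-0.056,-0.177],"delta_rot": [0,0,-1.071]},
  {"claw": -1,"dp": [0.026,-0.056,-0.177],"delta_rot": [0,0,-1.071]},
  {"claw": -1,"dp": [0.026,-0.056,-0.177],"delta_rot": [0,0,-1.071]},
])

```text
time_s: 4.35
position: [0.3852, -0.2499, 0.2002]
ee_rot: [-180.0, 0.0, 174.8]
force: [0.4, -0.1, -0.1]
width: 0.0293
grip_force: 30.0
```

```bash
python3 -c "
from h import *
s=state();print(s['joint_positions'].round(1),s['width'])
rel([.385,.05,.2],down(175))
rel([.385,.11,.2],down(175))
"
```

```text
[ -41.2   15.8  112.7   -0.    51.5 -126. ] 0.029321922173678423
dp [2.740e-02 2.986e-01 1.000e-04] rot [-0.0003  0.0003 -0.0035]
dp [3.280e-02 3.584e-01 1.000e-04] rot [-0.0003  0.0003 -0.0035]
```

Request:
drive_tool([
  {"claw": -1,"dp": [0.0014,0.015,0],"delta_rot": [0,0,0]},
  {"claw": -1,"dp": [0.004,0.04,0],"delta_rot": [0,0,0]},
  {"claw": -1,"dp": [0.0065,0.07,0],"delta_rot": [0,0,0]},
  {"claw": -1,"dp": [0.009,0.1,0],"delta_rot": [0,0,0]},
  {"claw": -1,"dp": [0.012,0.13,0],"delta_rot": [0,0,0]},
  {"claw": -1,"dp": [0.0145,0.16,0],"delta_rot": [0,0,0]},
  {"claw": -1,"dp": [0.0175,0.19,0],"delta_rot": [0,0,0]},
  {"claw": -1,"dp": [0.02,0.22,0],"delta_rot": [0,0,0]},
  {"claw": -1,"dp": [0.023,0.25,0],"delta_rot": [0,0,0]},
  {"claw": -1,"dp": [0.0255,0.28,0],"delta_rot": [0,0,0]},
  {"claw": -1,"dp": [0.0285,0.31,0],"delta_rot": [0,0,0]},
  {"claw": -1,"dp": [0.031,0.335,0],"delta_rot": [0,0,0]},
  {"claw": -1,"dp": [0.0328,0.358,0],"delta_rot": [0,0,0]},
  {"claw": -1,"dp": [0.0328,0.358,0],"delta_rot": [0,0,0]},
])

```text
time_s: 5.75
position: [0.3829, 0.1118, 0.1998]
ee_rot: [180.0, -0.0, 175.1]
force: [-0.5, 0.1, -0.1]
width: 0.029
grip_force: 30.0
```

```bash
cat >> h.py <<'E'
def bed(head=48.,tilt=25.):
    x=R.from_euler('zy',[0,0]).as_matrix()
    return (R.from_euler('z',head,degrees=True)*R.from_euler('y',-tilt,degrees=True)).as_matrix()  # cols x up-slope,y,z normal
def toolbed(B): # tool x = -bed x, tool z=-bed z, tool y = +bed y
    return np.c_[-B[:,0],B[:,1],-B[:,2]]
E
python3 -c "
from h import *
s=state();print(s['joint_positions'].round(1),s['position'],s['ee_rot'])
B=bed();print(B.round(3))
o=np.array([.518,.2876,.0761])
rel(o+.13*B[:,2],toolbed(B))
rel([.42,.17,.23],toolbed(B))
"
```

```text
[  6.8  10.9 120.    0.   49.2 -78.3] [0.38292229 0.11184248 0.19981697] [ 1.79988398e+02 -1.16194559e-02  1.75052362e+02]
[[ 0.606 -0.743 -0.283]
 [ 0.674  0.669 -0.314]
 [ 0.423  0.     0.906]]
dp [-0.0863  0.1429  0.0059] rot [-0.2012 -0.4047 -0.909 ]
dp [-0.0319  0.0611 -0.0302] rot [-0.2012 -0.4047 -0.909 ]
```

Request:
drive_tool([
  {"claw": -1,"dp": [-0.007,0.012,0.0005],"delta_rot": [-0.016,-0.032,-0.073]},
  {"claw": -1,"dp": [-0.0144,0.0238,0.001],"delta_rot": [-0.0335,-0.0675,-0.1515]},
  {"claw": -1,"dp": [-0.0216,0.0357,0.0015],"delta_rot": [-0.05,-0.101,-0.227]},
  {"claw": -1,"dp": [-0.0288,0.0476,0.002],"delta_rot": [-0.067,-0.135,-0.303]},
  {"claw": -1,"dp": [-0.036,0.0595,0.0025],"delta_rot": [-0.084,-0.1686,-0.379]},
  {"claw": -1,"dp": [-0.043,0.0714,0.003],"delta_rot": [-0.1006,-0.202,-0.4545]},
  {"claw": -1,"dp": [-0.0503,0.0834,0.0035],"delta_rot": [-0.117,-0.236,-0.53]},
  {"claw": -1,"dp": [-0.0575,0.0953,0.004],"delta_rot": [-0.134,-0.27,-0.606]},
  {"claw": -1,"dp": [-0.0647,0.107,0.0044],"delta_rot": [-0.151,-0.3035,-0.682]},
  {"claw": -1,"dp": [-0.072,0.119,0.005],"delta_rot": [-0.168,-0.337,-0.7575]},
  {"claw": -1,"dp": [-0.079,0.131,0.0054],"delta_rot": [-0.184,-0.371,-0.833]},
  {"claw": -1,"dp": [-0.0863,0.1429,0.0059],"delta_rot": [-0.2012,-0.4047,-0.909]},
  {"claw": -1,"dp": [-0.0863,0.1429,0.0059],"delta_rot": [-0.2012,-0.4047,-0.909]},
  {"claw": -1,"dp": [-0.0863,0.1429,0.0059],"delta_rot": [-0.2012,-0.4047,-0.909]},
])

```text
time_s: 7.15
position: [0.4816, 0.2439, 0.1937]
ee_rot: [179.9, 24.9, -132.3]
force: [-0.3, 1.0, -0.4]
width: 0.0291
grip_force: 30.0
```

Run:
```python
from h import *
s=state();print(s['joint_positions'].round(1),s['position'],s['ee_rot'],s['width'])
im,d,P=snap('wrist','w2')
try: cradle(im,P,np.array([.518,.2876]))
except Exception as e: print(e)
A=R.from_euler('xyz',s['ee_rot'],degrees=True).as_matrix()
T=(P-s['position'])@A   # tool coords
hsv=cv2.cvtColor(im,cv2.COLOR_BGR2HSV)
m=(abs(T[...,2])<.03)&(abs(T[...,0])<.05)&(abs(T[...,1])<.02)&(hsv[...,0]>115)&(hsv[...,0]<165)&(hsv[...,1]>40)
q=T[m];print(m.sum(),q.min(0),q.max(0),np.median(q,0))
```

```text
[  12.7   16.5  118.    30.9   28.2 -150.3] [0.48160551 0.24390164 0.19369763] [ 179.93977849   24.90460507 -132.25675174] 0.029110350786525525
plate n 6797 tilt 24.979742935661736 rib h 0.015722695825588703 rect ((-8.719667434692383, -0.40775343775749207), (0.0, 0.0), 0.0) head normal 48.097231490157476 head rib -41.90276850984252 origin [0.4972 0.2667 0.0628]
1278 [-0.02028977 -0.014601   -0.01436288] [ 0.03063001  0.01518262 -0.00583382] [ 0.01986143  0.00214239 -0.00782018]
```

View pics/w2.png

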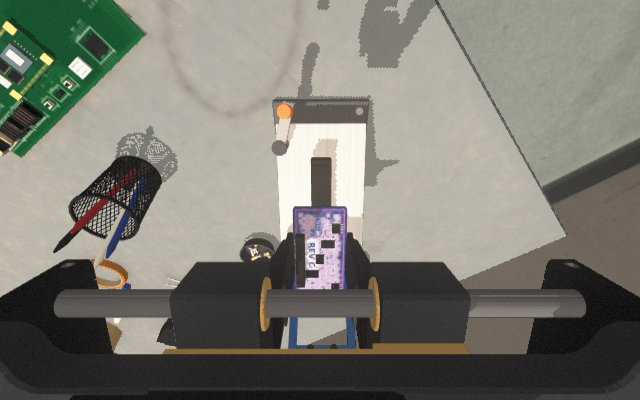

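The wrist view shows the board held between the fingers, centred at about (320,248). The rib's low end is visible at (312–330,157–207), the knob is at (285,111), and the latch pivot is at about (280,148).

Run:
```python
from h import *
im,d,P=load('w2');im0,d0,P0=load('top0')
hsv=cv2.cvtColor(im,cv2.COLOR_BGR2HSV)
B=bed(48.05);o=np.array([.518,.2876,.0761])
L=(P-o)@B
w=np.zeros(d.shape,bool);w[140:206,295:345]=1
m=w&(hsv[...,2]<70)&(abs(L[...,2])<.005); q=L[m]
print('rib',m.sum(),q.min(0),q.max(0),np.median(q,0))
for lo in (-.03,-.02,-.012):
    k=q[abs(q[:,0]-lo)<.004];print(lo,len(k),np.percentile(k[:,1],[3,97]) if len(k) else 0)
w[:]=0;w[90:205,265:380]=1
m=w&(abs(L[...,2]+.016)<.003); q=L[m];print('plate',np.percentile(q,[0.5,99.5],axis=0).round(4))
for xx in(-.06,-.04,-.02):
    k=q[abs(q[:,0]-xx)<.004];print(xx,k[:,1].min(),k[:,1].max())
m=w&(hsv[...,0]>5)&(hsv[...,0]<18)&(hsv[...,1]>170)&(L[...,2]>.03)
q=L[m];print('knob',np.median(q,0),q.min(0),q.max(0))
# top cam, same for tab
L0=(P0-o)@B;h0=cv2.cvtColor(im0,cv2.COLOR_BGR2HSV)
m=((h0[...,0]<4)|(h0[...,0]>174))&(h0[...,1]>140)&(np.linalg.norm(L0,axis=-1)<.25)
q=L0[m];print('tab',m.sum(),np.median(q,0),q.min(0),q.max(0))
```

```text
rib 1 [-0.03858993  0.00153744 -0.0035346 ] [-0.03858993  0.00153744 -0.0035346 ] [-0.03858993  0.00153744 -0.0035346 ]
-0.03 0 0
-0.02 0 0
-0.012 0 0
plate [[-0.0713 -0.045  -0.0172]
 [ 0.0118  0.0436 -0.0135]]
-0.06 -0.045027831196616276 0.04353323697235184
-0.04 -0.045029147352249645 0.04325201433102959
-0.02 -0.04501037946510678 0.04432378845048906
knob [-0.08183343 -0.02523031  0.04143661] [-0.08716598 -0.03465541  0.03276106] [-0.07797491 -0.02463628  0.04334617]
tab 44 [ 0.13873651 -0.00263733  0.10502842] [-0.00383582 -0.22527632 -0.14714845] [0.14571539 0.00995949 0.11013827]
```

```bash
cat >> h.py <<'E'
B=bed(48.05);O=np.array([.518,.2876,.0761])+B@[.0005,-.0005,0]
def relb(x,y,z,T=None): rel(O+B@np.array([x,y,z]),toolbed(B) if T is None else T)
def st():
    s=state();A=R.from_euler('xyz',s['ee_rot'],degrees=True).as_matrix()
    print('bed pos',((s['position']-O)@B).round(4),'q',s['joint_positions'].round(1),'F bed',(s['force']@B).round(2),'w',round(s['width'],4),'t',s['time_s'])
    print('rot err',R.from_matrix(toolbed(B).T@A).as_rotvec(degrees=True).round(2))
E
python3 -c "
from h import *
st();relb(0,0,.03);relb(0,0,-.0065)"
```

```text
bed pos [-0.0022 -0.0016  0.1307] q [  12.7   16.5  118.    30.9   28.2 -150.3] F bed [ 0.35 -1.07 -0.51] w 0.0289 t 7.2
rot err [0.08 0.08 0.25]
dp [-0.0023  0.0018  0.1007] rot [-0.0013 -0.0014 -0.0044]
dp [-0.0024  0.0018  0.1372] rot [-0.0013 -0.0014 -0.0044]
```

Request:
drive_tool([
  {"claw": -1,"dp": [-0.0023,0.0018,0.02],"delta_rot": [-0.0013,-0.0014,-0.0044]},
  {"claw": -1,"dp": [-0.0023,0.0018,0.045],"delta_rot": [-0.0013,-0.0014,-0.0044]},
  {"claw": -1,"dp": [-0.0023,0.0018,0.07],"delta_rot": [-0.0013,-0.0014,-0.0044]},
  {"claw": -1,"dp": [-0.0023,0.0018,0.09],"delta_rot": [-0.0013,-0.0014,-0.0044]},
  {"claw": -1,"dp": [-0.0023,0.0018,0.1],"delta_rot": [-0.0013,-0.0014,-0.0044]},
  {"claw": -1,"dp": [-0.0023,0.0018,0.1],"delta_rot": [-0.0013,-0.0014,-0.0044]},
  {"claw": -1,"dp": [-0.0023,0.0018,0.1],"delta_rot": [-0.0013,-0.0014,-0.0044]},
  {"claw": -1,"dp": [-0.0023,0.0018,0.1],"delta_rot": [-0.0013,-0.0014,-0.0044]},
])

```text
time_s: 8.0
position: [0.513, 0.2857, 0.1143]
ee_rot: [-179.5, 23.9, -132.1]
force: [-0.3, 0.8, 0.1]
width: 0.0291
grip_force: 30.0
```

Run:
```python
from h import *
st();relb(0,0,-.0055)
snap('wrist','w3')
im,d,P=load('w3')
s=state();A=R.from_euler('xyz',s['ee_rot'],degrees=True).as_matrix()
L=(P-O)@B
q=L[(abs(L[...,2]+.016)<.003)&(abs(L[...,0]+.05)<.02)&(abs(L[...,1])<.06)]
print('plate',np.percentile(q,[.5,50,99.5],axis=0).round(4))
```

```text
bed pos [0.0113 0.0029 0.0367] q [  17.3   27.2  116.2   37.1   19.2 -153.8] F bed [ 0.36  0.76 -0.02] w 0.0291 t 8.0
rot err [0.56 1.14 0.18]
dp [ 0.0105 -0.0025  0.0424] rot [-0.0098 -0.0198 -0.0031]
plate [[-0.0696 -0.0434 -0.017 ]
 [-0.0511  0.0046 -0.0153]
 [-0.0301  0.0441 -0.0135]]
```

J6 has run into its limit this way round, so I'll back off and turn the tool half a turn. The board may lie either way.

Request:
drive_tool([
  {"claw": -1,"dp": [0,0,-0.03],"delta_rot": [0,0,0]},
  {"claw": -1,"dp": [0,0,-0.06],"delta_rot": [0,0,0.05]},
  {"claw": -1,"dp": [0,0,-0.09],"delta_rot": [0,0,0.15]},
  {"claw": -1,"dp": [0,0,-0.11],"delta_rot": [0,0,0.3]},
  {"claw": -1,"dp": [0,0,-0.11],"delta_rot": [0,0,0.45]},
  {"claw": -1,"dp": [0,0,-0.11],"delta_rot": [0,0,0.6]},
  {"claw": -1,"dp": [0,0,-0.11],"delta_rot": [0,0,0.75]},
  {"claw": -1,"dp": [0,0,-0.11],"delta_rot": [0,0,0.9]},
  {"claw": -1,"dp": [0,0,-0.11],"delta_rot": [0,0,1.05]},
  {"claw": -1,"dp": [0,0,-0.11],"delta_rot": [0,0,1.2]},
  {"claw": -1,"dp": [0,0,-0.11],"delta_rot": [0,0,1.35]},
  {"claw": -1,"dp": [0,0,-0.11],"delta_rot": [0,0,1.5]},
  {"claw": -1,"dp": [0,0,-0.11],"delta_rot": [0,0,1.65]},
  {"claw": -1,"dp": [0,0,-0.11],"delta_rot": [0,0,1.8]},
  {"claw": -1,"dp": [0,0,-0.11],"delta_rot": [0,0,1.95]},
  {"claw": -1,"dp": [0,0,-0.11],"delta_rot": [0,0,2.1]},
  {"claw": -1,"dp": [0,0,-0.11],"delta_rot": [0,0,2.25]},
  {"claw": -1,"dp": [0,0,-0.11],"delta_rot": [0,0,2.4]},
  {"claw": -1,"dp": [0,0,-0.11],"delta_rot": [0,0,2.55]},
  {"claw": -1,"dp": [0,0,-0.11],"delta_rot": [0,0,2.7]},
])

```text
time_s: 10.05
position: [0.4824, 0.2533, 0.2147]
ee_rot: [169.0, -21.3, 74.8]
force: [0.2, -0.7, 0.6]
width: 0.0288
grip_force: 30.0
```

```bash
cat >> h.py <<'E'
def toolbed(B): return np.c_[B[:,0],-B[:,1],-B[:,2]]
E
python3 -c "
from h import *
st();relb(0,0,.10)"
```

```text
bed pos [0.0134 0.004  0.1465] q [ 14.5  15.1 115.4  24.5  31.3  12.8] F bed [-0.13 -0.58  0.67] w 0.0288 t 10.05
rot err [ -0.31  -1.25 -24.78]
dp [-0.0128 -0.002   0.0468] rot [0.0054 0.0219 0.4325]
```

Request:
drive_tool([
  {"claw": -1,"dp": [-0.003,-0.0005,0.01],"delta_rot": [0.001,0.005,0.11]},
  {"claw": -1,"dp": [-0.006,-0.001,0.02],"delta_rot": [0.0025,0.011,0.22]},
  {"claw": -1,"dp": [-0.01,-0.0015,0.035],"delta_rot": [0.004,0.016,0.33]},
  {"claw": -1,"dp": [-0.0128,-0.002,0.0468],"delta_rot": [0.0054,0.0219,0.4325]},
  {"claw": -1,"dp": [-0.0128,-0.002,0.0468],"delta_rot": [0.0054,0.0219,0.4325]},
  {"claw": -1,"dp": [-0.0128,-0.002,0.0468],"delta_rot": [0.0054,0.0219,0.4325]},
])

```text
time_s: 10.65
position: [0.4906, 0.2563, 0.1668]
ee_rot: [179.8, -25.0, 48.6]
force: [-0.3, -0.6, -0.4]
width: 0.0289
grip_force: 30.0
```

```bash
python3 -c "
from h import *
st();relb(0,0,.0);relb(0,0,-.0055)"
```

```text
bed pos [ 0.0002 -0.0001  0.0998] q [ 14.   20.  118.1  34.5  24.7  26. ] F bed [-0.75 -0.12 -0.1 ] w 0.0289 t 10.65
rot err [ 0.03 -0.04 -0.52]
dp [-0.0001 -0.      0.0998] rot [-0.0005  0.0006  0.0091]
dp [-1.000e-04  0.000e+00  1.053e-01] rot [-0.0005  0.0006  0.0091]
```

Request:
drive_tool([
  {"claw": -1,"dp": [0,0,0.02],"delta_rot": [0,0,0.009]},
  {"claw": -1,"dp": [0,0,0.045],"delta_rot": [0,0,0.009]},
  {"claw": -1,"dp": [0,0,0.07],"delta_rot": [0,0,0.009]},
  {"claw": -1,"dp": [0,0,0.09],"delta_rot": [0,0,0.009]},
  {"claw": -1,"dp": [0,0,0.097],"delta_rot": [0,0,0.009]},
  {"claw": -1,"dp": [0,0,0.099],"delta_rot": [0,0,0.009]},
  {"claw": -1,"dp": [0,0,0.099],"delta_rot": [0,0,0.009]},
  {"claw": -1,"dp": [0,0,0.099],"delta_rot": [0,0,0.009]},
])

```text
time_s: 11.45
position: [0.5187, 0.2876, 0.0775]
ee_rot: [-179.9, -25.0, 47.9]
force: [-0.8, 0.2, -0.2]
width: 0.0291
grip_force: 30.0
```

```bash
python3 -c "
from h import *
st();relb(0,0,-.0055)"
```

```text
bed pos [0.0005 0.     0.0011] q [ 16.8  31.4 117.4  53.9  15.8   8.4] F bed [-0.41  0.75 -0.08] w 0.0291 t 11.45
rot err [0.02 0.03 0.09]
dp [-0.0005  0.      0.0066] rot [-0.0003 -0.0004 -0.0016]
```

Request:
drive_tool([
  {"claw": -1,"dp": [-0.0003,0,0.003],"delta_rot": [0,0,-0.001]},
  {"claw": -1,"dp": [-0.0005,0,0.005],"delta_rot": [0,0,-0.001]},
  {"claw": -1,"dp": [-0.0005,0,0.006],"delta_rot": [0,0,-0.001]},
  {"claw": -1,"dp": [-0.0005,0,0.0066],"delta_rot": [0,0,-0.001]},
  {"claw": -1,"dp": [-0.0005,0,0.0066],"delta_rot": [0,0,-0.001]},
  {"claw": -1,"dp": [-0.0005,0,0.0066],"delta_rot": [0,0,-0.001]},
])

```text
time_s: 12.05
position: [0.5199, 0.2891, 0.0714]
ee_rot: [-180.0, -25.0, 48.0]
force: [-7.2, -8.2, 16.3]
width: 0.029
grip_force: 30.0
```

```bash
python3 -c "
from h import *
st()"
```

```text
bed pos [-0.0003  0.0001 -0.0053] q [ 16.9  32.1 117.4  56.   15.3   6.3] F bed [-3.   -0.09 19.38] w 0.029 t 12.05
rot err [0.01 0.02 0.08]
```

Request:
drive_tool([
  {"claw": -1,"dp": [0,0,-0.0006],"delta_rot": [0,0,0]},
  {"claw": -1,"dp": [0,0,-0.0006],"delta_rot": [0,0,0]},
  {"claw": -0.3,"dp": [0,0,-0.0006],"delta_rot": [0,0,0]},
  {"claw": -0.1,"dp": [0,0,-0.0006],"delta_rot": [0,0,0]},
  {"claw": -0.1,"dp": [0,0,-0.0006],"delta_rot": [0,0,0]},
  {"claw": -0.1,"dp": [0,0,-0.0006],"delta_rot": [0,0,0]},
  {"claw": -0.1,"dp": [0,0,-0.0006],"delta_rot": [0,0,0]},
])

```text
time_s: 12.75
position: [0.5198, 0.2892, 0.0707]
ee_rot: [-179.9, -24.9, 47.9]
force: [0.2, 0.4, -0.6]
width: 0.0427
grip_force: 0.0
```

Request:
drive_tool([
  {"claw": -0.1,"dp": [0,0,-0.01],"delta_rot": [0,0,0]},
  {"claw": -0.1,"dp": [0,0,-0.025],"delta_rot": [0,0,0]},
  {"claw": -0.1,"dp": [0,0,-0.05],"delta_rot": [0,0,0]},
  {"claw": -0.1,"dp": [0,0,-0.08],"delta_rot": [0,0,0]},
  {"claw": -0.1,"dp": [0,0,-0.11],"delta_rot": [0,0,0]},
  {"claw": -0.1,"dp": [-0.02,0,-0.13],"delta_rot": [0,0,0]},
  {"claw": -0.1,"dp": [-0.05,0,-0.14],"delta_rot": [0,0,0]},
  {"claw": -0.1,"dp": [-0.08,0,-0.14],"delta_rot": [0,0,0]},
  {"claw": -0.1,"dp": [-0.1,0,-0.14],"delta_rot": [0,0,0]},
  {"claw": -0.1,"dp": [-0.1,0,-0.14],"delta_rot": [0,0,0]},
  {"claw": -0.1,"dp": [-0.1,0,-0.14],"delta_rot": [0,0,0]},
])

```text
time_s: 13.85
position: [0.4205, 0.1779, 0.1559]
ee_rot: [-179.9, -25.0, 47.9]
force: [0.4, 0.4, 0.6]
width: 0.0427
grip_force: 0.0
```

Run:
```python
from h import *
st()
im,d,P=snap('wrist','w4')
L=(P-O)@B;hsv=cv2.cvtColor(im,cv2.COLOR_BGR2HSV)
near=(abs(L[...,0])<.06)&(abs(L[...,1])<.035)
m=near&(L[...,2]>-.004)&(L[...,2]<.004)&(hsv[...,0]>115)&(hsv[...,0]<165)&(hsv[...,1]>40)
q=L[m];print(m.sum(),np.percentile(q,[1,50,99],axis=0).round(4),cv2.minAreaRect((q[:,:2]*1000).astype(np.float32)))
m=((hsv[...,0]<4)|(hsv[...,0]>174))&(hsv[...,1]>140)&(L[...,2]>.03)&(abs(L[...,1])<.03)
q=L[m];print('tab',m.sum(),np.percentile(q,[2,50,98],axis=0).round(4))
m=(hsv[...,0]>105)&(hsv[...,0]<118)&(hsv[...,1]>140)&(L[...,2]>.0)&(abs(L[...,1])<.04)
q=L[m];print('frame',m.sum(),np.percentile(q,[2,50,98],axis=0).round(4))
```

```text
bed pos [-0.0998 -0.0003  0.1344] q [  4.4  14.8 130.3  47.4  23.4   4.4] F bed [ 0.72 -0.05  0.32] w 0.0427 t 13.85
rot err [ 0.01 -0.02  0.14]
890 [[-0.0321 -0.0143  0.0011]
 [ 0.0022 -0.0018  0.0027]
 [ 0.0281  0.0148  0.0039]] ((-1.6199989318847656, 0.31615161895751953), (29.119647979736328, 61.17900085449219), 89.48235321044922)Traceback (most recent call last):
  File "<stdin>", line 9, in <module>
    return _quantile_unchecked(
        a, q, axis, out, overwrite_input, method, keepdims, weights)
    return _ureduce(a,
                    func=_quantile_ureduce_func,
    ...<5 lines>...
                    overwrite_input=overwrite_input,
                    method=method)
    r = func(a, **kwargs)
    result = _quantile(arr,
                       quantiles=q,
    ...<2 lines>...
                       out=out,
                       weights=wgt)
    slices_having_nans = np.isnan(arr[-1, ...])
                                  ~~~^^^^^^^^^
IndexError: index -1 is out of bounds for axis 0 with size 0
```

View pics/w4.png

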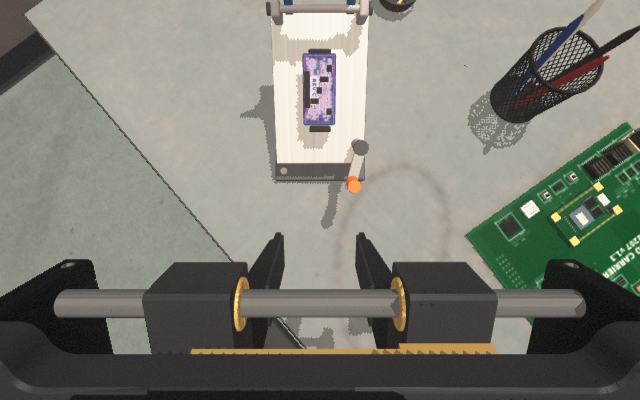

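The board lies flat on the rib at about (320,90), with rib showing at both ends (y≈49 and y≈132). I'll compare it with the rib's ends and get the tab position.

Run:
```python
from h import *
im,d,P=load('w4');L=(P-O)@B
print([tuple(im[v,320].tolist())+tuple((L[v,320]*1000).round(1)) for v in list(range(44,58))+list(range(122,138))])
im,d,P=snap('top','top1');L=(P-O)@B;hsv=cv2.cvtColor(im,cv2.COLOR_BGR2HSV)
m=((hsv[...,0]<4)|(hsv[...,0]>174))&(hsv[...,1]>140)&(L[...,2]>.03)&(np.linalg.norm(L,axis=-1)<.2)
q=L[m];print('tab',m.sum(),np.percentile(q,[5,50,95],axis=0).round(4)) if m.sum() else print('occl')
m=(hsv[...,0]>100)&(hsv[...,0]<122)&(hsv[...,1]>120)&(L[...,2]>.02)&(abs(L[...,1])<.04)&(np.linalg.norm(L,axis=-1)<.2)
q=L[m];print('frame',m.sum());
if m.sum():
    th=np.arctan2(q[:,2]-.008,-(q[:,0]-.062));print(np.percentile(th,[10,50,90]))
```

```text
[(179, 196, 208, np.float64(39.2), np.float64(-0.9), np.float64(-14.3)), (177, 194, 208, np.float64(38.6), np.float64(-0.9), np.float64(-15.2)), (179, 196, 210, np.float64(37.7), np.float64(-0.9), np.float64(-15.0)), (179, 194, 208, np.float64(36.8), np.float64(-0.9), np.float64(-14.9)), (145, 159, 169, np.float64(36.1), np.float64(-0.9), np.float64(-15.7)), (77, 82, 90, np.float64(32.3), np.float64(-0.9), np.float64(1.2)), (61, 63, 70, np.float64(31.5), np.float64(-0.9), np.float64(1.0)), (59, 64, 69, np.float64(31.0), np.float64(-0.9), np.float64(-0.6)), (62, 66, 71, np.float64(29.8), np.float64(-0.9), np.float64(1.7)), (95, 75, 69, np.float64(28.8), np.float64(-0.9), np.float64(2.7)), (148, 94, 104, np.float64(27.9), np.float64(-0.9), np.float64(3.1)), (156, 101, 156, np.float64(27.2), np.float64(-0.9), np.float64(2.4)), (152, 102, 118, np.float64(26.4), np.float64(-0.9), np.float64(2.7)), (144, 101, 108, np.float64(25.5), np.float64(-0.9), np.float64(3.1)), (150, 103, 113, np.float64(-30.3), np.float64(-0.8), np.float64(2.2)), (153, 103, 121, np.float64(-31.2), np.float64(-0.8), 
[... 439 characters left out ...]
, 75, np.float64(-37.4), np.float64(-0.8), np.float64(5.6)), (55, 57, 63, np.float64(-38.5), np.float64(-0.8), np.float64(3.6)), (164, 178, 189, np.float64(-40.6), np.float64(-0.8), np.float64(-15.9)), (174, 192, 204, np.float64(-41.5), np.float64(-0.8), np.float64(-15.2)), (172, 188, 201, np.float64(-42.5), np.float64(-0.8), np.float64(-14.7)), (171, 188, 201, np.float64(-43.6), np.float64(-0.8), np.float64(-16.5)), (172, 188, 201, np.float64(-44.5), np.float64(-0.8), np.float64(-15.7)), (175, 193, 205, np.float64(-45.6), np.float64(-0.8), np.float64(-16.0))]
tab 34 [[ 0.1343 -0.0093  0.0968]
 [ 0.1399  0.0005  0.1042]
 [ 0.1436  0.0093  0.1084]]
frame 135
[2.23047172 2.25493114 2.30890291]
```

The board is about 1.4 mm low of centre, which is well within its seat. Next I'll close the fingers, go over the frame and down behind the tab.

```bash
python3 -c "
from h import *
st();relb(-.03,.002,.2);relb(.172,.002,.20);relb(.172,.002,.08)"
```

```text
bed pos [-0.0994 -0.0002  0.1343] q [  4.4  14.8 130.2  47.4  23.4   4.3] F bed [-0.65 -0.09 -0.04] w 0.0426 t 13.95
rot err [0.02 0.   0.06]
dp [ 0.0694 -0.0023 -0.0657] rot [-0.0003 -0.     -0.0011]
dp [ 0.2714 -0.0025 -0.0657] rot [-0.0003 -0.     -0.0011]
dp [ 0.2714 -0.0025  0.0543] rot [-0.0003 -0.     -0.0011]
```

Request:
drive_tool([
  {"claw": -1,"dp": [0.02,0,-0.025],"delta_rot": [0,0,0]},
  {"claw": -1,"dp": [0.045,-0.001,-0.05],"delta_rot": [0,0,0]},
  {"claw": -1,"dp": [0.07,-0.002,-0.066],"delta_rot": [0,0,0]},
  {"claw": -1,"dp": [0.105,-0.0025,-0.066],"delta_rot": [0,0,0]},
  {"claw": -1,"dp": [0.14,-0.0025,-0.066],"delta_rot": [0,0,0]},
  {"claw": -1,"dp": [0.175,-0.0025,-0.066],"delta_rot": [0,0,0]},
  {"claw": -1,"dp": [0.21,-0.0025,-0.066],"delta_rot": [0,0,0]},
  {"claw": -1,"dp": [0.245,-0.0025,-0.066],"delta_rot": [0,0,0]},
  {"claw": -1,"dp": [0.2715,-0.0025,-0.066],"delta_rot": [0,0,0]},
  {"claw": -1,"dp": [0.2715,-0.0025,-0.066],"delta_rot": [0,0,0]},
  {"claw": -1,"dp": [0.2715,-0.0025,-0.066],"delta_rot": [0,0,0]},
])

```text
time_s: 15.05
position: [0.5638, 0.3421, 0.3295]
ee_rot: [-179.9, -24.9, 48.0]
force: [-0.1, -0.2, -0.7]
width: 0.0004
grip_force: 0.0
```

```bash
python3 -c "
from h import *
st();relb(.172,.002,.08)"
```

```text
bed pos [0.1711 0.0029 0.1996] q [20.9 17.4 92.5 14.9 48.6 55.1] F bed [-0.46 -0.11 -0.51] w 0.0004 t 15.05
rot err [ 0.07 -0.09  0.04]
dp [0.0011 0.001  0.1196] rot [-0.0012  0.0015 -0.0007]
```

Request:
drive_tool([
  {"claw": -1,"dp": [0.001,0.001,0.03],"delta_rot": [0,0,0]},
  {"claw": -1,"dp": [0.001,0.001,0.06],"delta_rot": [0,0,0]},
  {"claw": -1,"dp": [0.001,0.001,0.09],"delta_rot": [0,0,0]},
  {"claw": -1,"dp": [0.001,0.001,0.11],"delta_rot": [0,0,0]},
  {"claw": -1,"dp": [0.001,0.001,0.1196],"delta_rot": [0,0,0]},
  {"claw": -1,"dp": [0.001,0.001,0.1196],"delta_rot": [0,0,0]},
  {"claw": -1,"dp": [0.001,0.001,0.1196],"delta_rot": [0,0,0]},
])

```text
time_s: 15.75
position: [0.5991, 0.3789, 0.2229]
ee_rot: [-179.9, -25.0, 47.9]
force: [-0.6, -0.1, 1.3]
width: 0.0006
grip_force: 0.0
```

Run:
```python
from h import *
st(); s=state(); p=(s['position']-O)@B
for th in np.arange(2.25,0.1,-.15):
    d=np.array([-np.cos(th),np.sin(th)]);n=np.array([np.sin(th),np.cos(th)])
    t=np.array([.062,.008])+.119*d+.006*n+.010*n; t[1]-=.010
    print(round(th,2),'dp',(t[0]-p[0]).round(3),-(t[1]-p[2]).round(3))
```

```text
bed pos [0.1722 0.0012 0.0814] q [23.  27.  94.2 17.3 37.1 53.2] F bed [0.1  0.34 1.35] w 0.0006 t 15.75
rot err [ 0.02 -0.    0.1 ]
2.25 dp -0.023 0.001
2.1 dp -0.036 -0.011
1.95 dp -0.051 -0.021
1.8 dp -0.068 -0.029
1.65 dp -0.085 -0.034
1.5 dp -0.103 -0.036
1.35 dp -0.121 -0.036
1.2 dp -0.138 -0.033
1.05 dp -0.156 -0.028
0.9 dp -0.172 -0.02
0.75 dp -0.186 -0.009
0.6 dp -0.199 0.003
0.45 dp -0.21 0.017
0.3 dp -0.219 0.033
0.15 dp -0.225 0.05
```

Request:
drive_tool([
  {"claw": -1,"dp": [-0.012,0,0.001],"delta_rot": [0,0,0]},
  {"claw": -1,"dp": [-0.023,0,0.001],"delta_rot": [0,0,0]},
  {"claw": -1,"dp": [-0.036,0,-0.011],"delta_rot": [0,0,0]},
  {"claw": -1,"dp": [-0.051,0,-0.021],"delta_rot": [0,0,0]},
  {"claw": -1,"dp": [-0.068,0,-0.029],"delta_rot": [0,0,0]},
  {"claw": -1,"dp": [-0.085,0,-0.034],"delta_rot": [0,0,0]},
  {"claw": -1,"dp": [-0.103,0,-0.036],"delta_rot": [0,0,0]},
  {"claw": -1,"dp": [-0.121,0,-0.036],"delta_rot": [0,0,0]},
  {"claw": -1,"dp": [-0.138,0,-0.033],"delta_rot": [0,0,0]},
  {"claw": -1,"dp": [-0.156,0,-0.028],"delta_rot": [0,0,0]},
  {"claw": -1,"dp": [-0.172,0,-0.02],"delta_rot": [0,0,0]},
  {"claw": -1,"dp": [-0.172,0,-0.02],"delta_rot": [0,0,0]},
])

```text
time_s: 16.95
position: [0.4878, 0.256, 0.1671]
ee_rot: [-179.9, -24.9, 47.9]
force: [-0.2, -0.3, 0.0]
width: 0.0002
grip_force: 0.0
```

Run:
```python
from h import *
st(); s=state(); p=(s['position']-O)@B
im,d,P=snap('top','top2');L=(P-O)@B;hsv=cv2.cvtColor(im,cv2.COLOR_BGR2HSV)
m=(hsv[...,0]>100)&(hsv[...,0]<122)&(hsv[...,1]>120)&(L[...,2]>.005)&(abs(L[...,1])<.04)&(np.linalg.norm(L,axis=-1)<.2)&(L[...,2]<.16)
q=L[m];print('frame',m.sum());
if m.sum():
    th=np.arctan2(q[:,2]-.008,-(q[:,0]-.062));print(np.percentile(th,[10,50,90]))
for th in np.arange(.75,-0.05,-.15):
    d=np.array([-np.cos(th),np.sin(th)]);n=np.array([np.sin(th),np.cos(th)])
    t=np.array([.062,.008])+.119*d+.006*n+.010*n; t[1]-=.010
    print(round(th,2),'dp',(t[0]-p[0]).round(3),-(t[1]-p[2]).round(3))
```

```text
bed pos [-0.0017  0.0019  0.1009] q [ 14.   19.8 118.4  34.4  24.7  26.8] F bed [-0.31 -0.08  0.19] w 0.0002 t 16.95
rot err [ 0.07 -0.12  0.17]
frame 90
[0.91612923 0.99786559 1.378575  ]
0.75 dp -0.012 0.01
0.6 dp -0.025 0.023
0.45 dp -0.037 0.037
0.3 dp -0.045 0.052
0.15 dp -0.052 0.069
-0.0 dp -0.055 0.087
```

Request:
drive_tool([
  {"claw": -1,"dp": [-0.012,0,0.01],"delta_rot": [0,0,0]},
  {"claw": -1,"dp": [-0.025,0,0.023],"delta_rot": [0,0,0]},
  {"claw": -1,"dp": [-0.037,0,0.037],"delta_rot": [0,0,0]},
  {"claw": -1,"dp": [-0.045,0,0.052],"delta_rot": [0,0,0]},
  {"claw": -1,"dp": [-0.05,0,0.064],"delta_rot": [0,0,0]},
  {"claw": -1,"dp": [-0.053,0,0.074],"delta_rot": [0,0,0]},
  {"claw": -1,"dp": [-0.055,0,0.08],"delta_rot": [0,0,0]},
  {"claw": -1,"dp": [-0.055,0,0.084],"delta_rot": [0,0,0]},
  {"claw": -1,"dp": [-0.055,0,0.084],"delta_rot": [0,0,0]},
  {"claw": -1,"dp": [-0.055,0,0.084],"delta_rot": [0,0,0]},
])

```text
time_s: 18.0
position: [0.4798, 0.2467, 0.0688]
ee_rot: [-179.9, -25.0, 48.0]
force: [-0.5, 0.2, 0.6]
width: 0.0003
grip_force: 0.0
```

```bash
python3 -c "
from h import *
st()"
```

```text
bed pos [-0.0543  0.0016  0.017 ] q [ 13.1  29.9 124.8  73.2  14.7 -15. ] F bed [0.11 0.49 0.64] w 0.0003 t 18.0
rot err [0.03 0.02 0.07]
```

Next I'll press down in small steps.

Request:
drive_tool([
  {"claw": -1,"dp": [-0.001,0,0.0015],"delta_rot": [0,0,0]},
  {"claw": -1,"dp": [-0.001,0,0.0025],"delta_rot": [0,0,0]},
  {"claw": -1,"dp": [-0.001,0,0.0035],"delta_rot": [0,0,0]},
  {"claw": -1,"dp": [-0.001,0,0.0035],"delta_rot": [0,0,0]},
  {"claw": -1,"dp": [-0.001,0,0.0035],"delta_rot": [0,0,0]},
])

```text
time_s: 18.5
position: [0.4797, 0.2467, 0.0655]
ee_rot: [-180.0, -25.0, 48.0]
force: [-5.8, -6.1, 14.8]
width: 0.0004
grip_force: 8.5
```

Firm contact at the shut height. I'll retract, check the frame, and locate the knob and the bottle.

Request:
drive_tool([
  {"claw": -1,"dp": [0,0,-0.02],"delta_rot": [0,0,0]},
  {"claw": -1,"dp": [0,0,-0.05],"delta_rot": [0,0,0]},
  {"claw": -1,"dp": [-0.01,0,-0.09],"delta_rot": [0,0,0]},
  {"claw": -1,"dp": [-0.03,0,-0.11],"delta_rot": [0,0,0]},
  {"claw": -1,"dp": [-0.05,0,-0.12],"delta_rot": [0,0,0]},
  {"claw": -1,"dp": [-0.05,0,-0.12],"delta_rot": [0,0,0]},
  {"claw": -1,"dp": [-0.05,0,-0.12],"delta_rot": [0,0,0]},
])

```text
time_s: 19.2
position: [0.4161, 0.1753, 0.1526]
ee_rot: [-179.9, -25.0, 47.9]
force: [0.5, 0.0, -0.2]
width: 0.0004
grip_force: 0.0
```

Run:
```python
from h import *
st()
im,d,P=snap('wrist','w5');L=(P-O)@B;hsv=cv2.cvtColor(im,cv2.COLOR_BGR2HSV)
near=(np.linalg.norm(L,axis=-1)<.14)
m=near&((hsv[...,0]<4)|(hsv[...,0]>174))&(hsv[...,1]>140)
q=L[m];print('tab',m.sum(),np.percentile(q,[5,50,95],axis=0).round(4) if len(q) else '')
m=near&(hsv[...,0]>5)&(hsv[...,0]<18)&(hsv[...,1]>170)&(L[...,2]>.03)
q=L[m];print('knob',m.sum(),np.percentile(q,[5,50,95],axis=0).round(4) if len(q) else '')
m=near&(hsv[...,0]>100)&(hsv[...,0]<118)&(hsv[...,1]>140)&(abs(L[...,1])<.04)
q=L[m];th=np.arctan2(q[:,2]-.008,-(q[:,0]-.062));print('frame th',m.sum(),np.percentile(th,[10,50,90]), np.percentile(q[:,2],[10,50,90]))
im,d,P=load('top0')
w=P[222:236,295:312].reshape(-1,3);k=w[w[:,2]>.05];print('bottle',np.percentile(k,[2,50,98],axis=0).round(3))
```

```text
bed pos [-0.1056  0.0012  0.1334] q [  4.   14.9 131.1  49.   22.9   2.2] F bed [ 0.24 -0.38 -0.31] w 0.0004 t 19.2
rot err [-0.01 -0.01  0.14]
tab 408 [[-0.0644 -0.0112  0.0122]
 [-0.0572 -0.0006  0.0132]
 [-0.0508  0.01    0.0144]]
knob 92 [[-0.087  -0.0334  0.0323]
 [-0.0823 -0.0283  0.0421]
 [-0.0772 -0.0247  0.0437]]
frame th 993 [0.05931037 0.15166339 0.69992267] [0.01303888 0.01416142 0.01521521]
bottle [[0.419 0.082 0.055]
 [0.431 0.097 0.071]
 [0.448 0.111 0.099]]
```

View pics/w5.png

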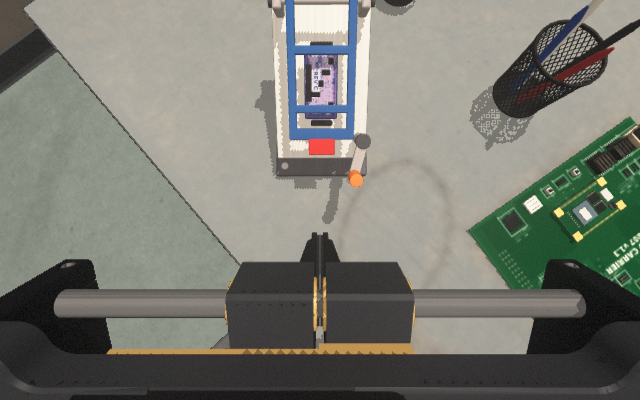

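The frame is shut: the tab is at (321,147), flat at its nominal height. The knob is at (355,179), a latch angle of about 0.27. I'll go behind the knob with the finger side facing the mid push direction.

```bash
cat >> h.py <<'E'
TL=np.array(R.from_rotvec(B[:,2]*.6435).as_matrix()@toolbed(B))
E
python3 - <<'E'
from h import *
relb(-.100,-.042,.133,TL);relb(-.100,-.042,.031,TL)
E
```

```text
dp [0.0055 0.0433 0.0001] rot [-4.000e-04  2.000e-04 -6.455e-01]
dp [0.0055 0.0433 0.1021] rot [-4.000e-04  2.000e-04 -6.455e-01]
```

Request:
drive_tool([
  {"claw": -1,"dp": [0.001,0.008,0],"delta_rot": [0,0,-0.12]},
  {"claw": -1,"dp": [0.002,0.016,0],"delta_rot": [0,0,-0.24]},
  {"claw": -1,"dp": [0.003,0.025,0],"delta_rot": [0,0,-0.36]},
  {"claw": -1,"dp": [0.004,0.034,0],"delta_rot": [0,0,-0.48]},
  {"claw": -1,"dp": [0.005,0.043,0],"delta_rot": [0,0,-0.6]},
  {"claw": -1,"dp": [0.0055,0.0433,0],"delta_rot": [0,0,-0.6455]},
  {"claw": -1,"dp": [0.0055,0.0433,0.02],"delta_rot": [0,0,-0.6455]},
  {"claw": -1,"dp": [0.0055,0.0433,0.04],"delta_rot": [0,0,-0.6455]},
  {"claw": -1,"dp": [0.0055,0.0433,0.06],"delta_rot": [0,0,-0.6455]},
  {"claw": -1,"dp": [0.0055,0.0433,0.08],"delta_rot": [0,0,-0.6455]},
  {"claw": -1,"dp": [0.0055,0.0433,0.095],"delta_rot": [0,0,-0.6455]},
  {"claw": -1,"dp": [0.0055,0.0433,0.102],"delta_rot": [0,0,-0.6455]},
  {"claw": -1,"dp": [0.0055,0.0433,0.102],"delta_rot": [0,0,-0.6455]},
  {"claw": -1,"dp": [0.0055,0.0433,0.102],"delta_rot": [0,0,-0.6455]},
])

```text
time_s: 20.65
position: [0.4799, 0.1827, 0.0618]
ee_rot: [164.5, -19.7, 87.7]
force: [0.5, -1.0, 0.1]
width: 0.0007
grip_force: 0.0
```

Run:
```python
from h import *
st();s=state();p=(s['position']-O)@B
u=np.array([.8,.6])
for f in list(np.arange(.3,1.6,.12))+[1.62]:
    k=np.array([-.052-.032*np.cos(f),-.037+.032*np.sin(f)])-.016*u
    e=k-p[:2]
    print(round(f,2),'dp x',(e@u).round(4),'y',(e@[.6,-.8]).round(4))
print(p[2])
```

```text
bed pos [-0.1003 -0.0413  0.0307] q [  4.4  30.  127.6  77.7  17.4 -64.9] F bed [-0.37 -1.05  0.3 ] w 0.0007 t 20.65
rot err [  0.11  -0.04 -36.91]
0.3 dp x 0.0065 y -0.0004
0.42 dp x 0.0097 y -0.0024
0.54 dp x 0.0132 y -0.0041
0.66 dp x 0.0168 y -0.0053
0.78 dp x 0.0206 y -0.0061
0.9 dp x 0.0244 y -0.0064
1.02 dp x 0.0282 y -0.0063
1.14 dp x 0.032 y -0.0057
1.26 dp x 0.0357 y -0.0047
1.38 dp x 0.0393 y -0.0032
1.5 dp x 0.0426 y -0.0013
1.62 dp x 0.0457 y 0.0009
0.030739122078190524
```

Request:
drive_tool([
  {"claw": -1,"dp": [0.003,0,0],"delta_rot": [0,0,0]},
  {"claw": -1,"dp": [0.0065,-0.0004,0],"delta_rot": [0,0,0]},
  {"claw": -1,"dp": [0.0097,-0.0024,0],"delta_rot": [0,0,0]},
  {"claw": -1,"dp": [0.0132,-0.0041,0],"delta_rot": [0,0,0]},
  {"claw": -1,"dp": [0.0168,-0.0053,0],"delta_rot": [0,0,0]},
  {"claw": -1,"dp": [0.0206,-0.0061,0],"delta_rot": [0,0,0]},
  {"claw": -1,"dp": [0.0244,-0.0064,0],"delta_rot": [0,0,0]},
  {"claw": -1,"dp": [0.0282,-0.0063,0],"delta_rot": [0,0,0]},
  {"claw": -1,"dp": [0.032,-0.0057,0],"delta_rot": [0,0,0]},
  {"claw": -1,"dp": [0.0357,-0.0047,0],"delta_rot": [0,0,0]},
  {"claw": -1,"dp": [0.0393,-0.0032,0],"delta_rot": [0,0,0]},
  {"claw": -1,"dp": [0.0393,-0.0032,0],"delta_rot": [0,0,0]},
  {"claw": -1,"dp": [0.0393,-0.0032,0],"delta_rot": [0,0,0]},
])

```text
time_s: 21.95
position: [0.4783, 0.2198, 0.0746]
ee_rot: [164.4, -19.8, 87.7]
force: [0.6, 0.2, -0.3]
width: 0.0003
grip_force: 0.0
```

```bash
cat > k.py <<'E'
from h import *
st()
im,d,P=snap('wrist','w6');L=(P-O)@B;hsv=cv2.cvtColor(im,cv2.COLOR_BGR2HSV)
near=(np.linalg.norm(L,axis=-1)<.14)
m=near&(hsv[...,0]>5)&(hsv[...,0]<18)&(hsv[...,1]>170)&(L[...,2]>.025)
q=L[m];print('knob',m.sum(),np.percentile(q,[5,50,95],axis=0).round(4) if len(q) else '')
E
python3 k.py
```

```text
bed pos [-0.0709 -0.0154  0.0312] q [  9.5  28.7 126.   71.5  16.1 -53.5] F bed [ 0.33 -0.3  -0.5 ] w 0.0003 t 21.95
rot err [ 5.00e-02 -1.00e-02 -3.69e+01]
knob 449 [[-0.06   -0.0096  0.028 ]
 [-0.0542 -0.004   0.042 ]
 [-0.0499  0.0001  0.0435]]
```

Request:
drive_tool([
  {"claw": -1,"dp": [0.0016,0.0012,0],"delta_rot": [0,0,0]},
  {"claw": -1,"dp": [0.003,0.0024,0],"delta_rot": [0,0,0]},
  {"claw": -1,"dp": [0.004,0.003,0],"delta_rot": [0,0,0]},
  {"claw": -1,"dp": [0.004,0.003,0],"delta_rot": [0,0,0]},
  {"claw": -1,"dp": [0.004,0.003,0],"delta_rot": [0,0,0]},
])

```text
time_s: 22.5
position: [0.4814, 0.223, 0.0767]
ee_rot: [164.4, -19.7, 87.7]
force: [0.4, -0.8, -0.5]
width: 0.0007
grip_force: 0.2
```

```bash
python3 k.py
```

```text
bed pos [-0.066  -0.0154  0.0312] q [  9.9  28.7 125.4  69.4  16.2 -50.9] F bed [-0.53 -0.79 -0.29] w 0.0007 t 22.5
rot err [ 5.000e-02 -2.000e-02 -3.689e+01]
knob 448 [[-0.056  -0.0093  0.028 ]
 [-0.0505 -0.0039  0.042 ]
 [-0.0462  0.0003  0.0434]]
```

Request:
drive_tool([
  {"claw": -1,"dp": [0.0008,0.0006,0],"delta_rot": [0,0,0]},
  {"claw": -1,"dp": [0.0016,0.0012,0],"delta_rot": [0,0,0]},
  {"claw": -1,"dp": [0.002,0.0015,0],"delta_rot": [0,0,0]},
  {"claw": -1,"dp": [0.002,0.0015,0],"delta_rot": [0,0,0]},
])

```text
time_s: 22.95
position: [0.4817, 0.2238, 0.0769]
ee_rot: [164.5, -19.6, 87.6]
force: [-4.7, -9.3, -2.5]
width: 0.0006
grip_force: 4.3
```

The latch is at its stop, with about 10 N of reaction. I'll back off, lift clear and check.

Request:
drive_tool([
  {"claw": -1,"dp": [-0.004,-0.003,0],"delta_rot": [0,0,0]},
  {"claw": -1,"dp": [-0.01,-0.007,0],"delta_rot": [0,0,0]},
  {"claw": -1,"dp": [-0.014,-0.009,-0.01],"delta_rot": [0,0,0]},
  {"claw": -1,"dp": [-0.014,-0.009,-0.04],"delta_rot": [0,0,0]},
  {"claw": -1,"dp": [-0.014,-0.009,-0.07],"delta_rot": [0,0,0.1]},
  {"claw": -1,"dp": [-0.02,-0.009,-0.1],"delta_rot": [0,0,0.22]},
  {"claw": -1,"dp": [-0.03,-0.009,-0.11],"delta_rot": [0,0,0.34]},
  {"claw": -1,"dp": [-0.03,-0.009,-0.11],"delta_rot": [0,0,0.46]},
  {"claw": -1,"dp": [-0.03,-0.009,-0.11],"delta_rot": [0,0,0.58]},
  {"claw": -1,"dp": [-0.03,-0.009,-0.11],"delta_rot": [0,0,0.645]},
  {"claw": -1,"dp": [-0.03,-0.009,-0.11],"delta_rot": [0,0,0.645]},
  {"claw": -1,"dp": [-0.03,-0.009,-0.11],"delta_rot": [0,0,0.645]},
])

```text
time_s: 24.15
position: [0.4421, 0.1631, 0.1651]
ee_rot: [-180.0, -25.0, 48.1]
force: [-0.2, 0.5, -0.1]
width: 0.0001
grip_force: 0.0
```

```bash
python3 k.py
python3 - <<'E'
from h import *
im,d,P=load('w6');L=(P-O)@B;hsv=cv2.cvtColor(im,cv2.COLOR_BGR2HSV)
m=(abs(L[...,0])<.06)&(abs(L[...,1])<.02)&(L[...,2]>-.004)&(L[...,2]<.005)&(hsv[...,0]>120)&(hsv[...,0]<165)&(hsv[...,1]>40)
q=L[m];print('board',m.sum(),np.percentile(q,[1,50,99],axis=0).round(4))
cv2.imwrite('pics/w6c.png',cv2.resize(im[0:250,220:440],None,fx=2.4,fy=2.4,interpolation=cv2.INTER_CUBIC))
E
```

```text
bed pos [-0.0928 -0.0262  0.1412] q [  1.8  15.  127.5  43.5  26.3   6.1] F bed [ 0.17  0.45 -0.19] w 0.0001 t 24.15
rot err [ 0.05 -0.04 -0.06]
knob 57 [[-0.0566 -0.0108  0.0316]
 [-0.0524 -0.0066  0.0421]
 [-0.0461 -0.0007  0.0434]]
board 381 [[-0.032  -0.0141  0.001 ]
 [-0.0035 -0.0048  0.0026]
 [ 0.021   0.0143  0.0043]]
```

View pics/w6c.png

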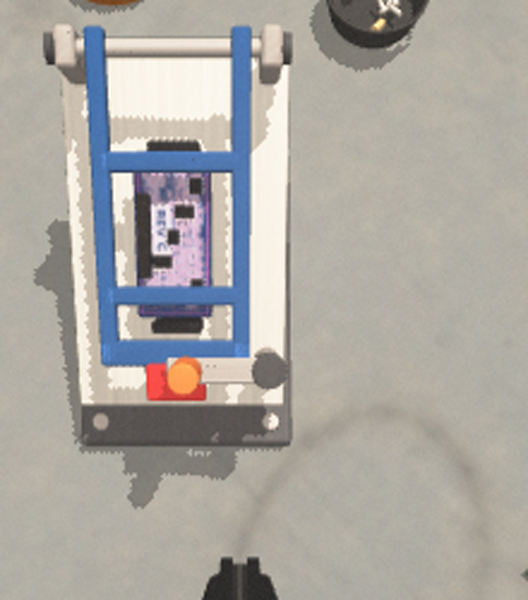

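The crop shows the board under the shut frame. The latch blade lies across the red tab, with its knob at crop (183,376) over the tab, at its locked position. The tool is clear.

```bash
python3 -c "
from workcell import *
print(finish_job())"
```

```text
the job is handed in; nothing more can be done
None
```

The job is handed in: the violet board is on the rib about 1.4 mm below centre, the frame is shut on it, the latch is at its stop across the red tab, and I touched nothing else (about 24 s on the clock).

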